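# Make up the door kit and the step kit

## Robot

A 6-joint arm with a two-finger parallel gripper is mounted at the origin on the work surface. World frame = base frame: x ahead of the robot, y to its left, z up, the work surface at z = 0. Lengths are in m, angles in degrees, forces in N, time in s.
With the tool pointing down it reaches from about 0.325 to 0.925 m from the base axis. Payload 3.1 kg.
Tool frame: the origin (TCP) lies midway between the tips of the shut fingers; the grasp point (between the pads) lies 19 mm behind it; z points along the fingers, y is the line along which they close (so a half turn about z gives the same grasp; the last joint's range is limited). The gripper opens to 85 mm and grips with 20 to 120 N. Pads are 22 mm wide; open, the fingers measure 114 mm over their backs; the gripper's body (76 mm by 85 mm) begins 54 mm behind the grasp point. The pads swing forward as they close: fully open they stand 13 mm farther back than shut.
Start: joints at [-6.429, 12.427, 92.441, -0, 75.132, -6.429], TCP at [0.625, 0, 0.231] pointing down, gripper open.
Joint ranges: [-157.48, 157.48], [-44.54, 120.13], [17.64, 146.25], [-64.5, 244.5], [7.68, 150.69], [-147.95, 147.95]. Speed limits (degrees/s): [159.86, 159.86, 180, 180, 180, 180].

## Interface

Orientations are given as [roll, pitch, yaw] about the fixed x, y, z axes, in that order (R = Rz(yaw) Ry(pitch) Rx(roll)).
In Python, from cell import * gives the robot as it stands.
- The arm moves only by the tool apply_moves, never from a script. Its argument "deltas" is a list that holds one entry, the list of rows, each a list of 6 numbers: the shift along the world's x, y, z in units of 0.2 m (1.0 is 0.2 m), then the turn, a rotation vector about the world's x, y, z in units of 60 degrees (1.0 is 60 degrees). In form: [[[tx, ty, tz, rx, ry, rz], ...]]. A call has 1 to 5 rows; each row is the pose to reach, as a shift and turn from the pose commanded when the call began; what a row does not reach only later rows make up. A row lasts 1/10 s, in which the tool goes at most 50 mm and 8.59 degrees, less where a joint would pass 70% of its speed; a pose out of reach is approached as far as the arm can. A call with a number of a shift or a turn outside -1 to 1 is refused whole. A call with a gripper value outside its range is refused whole. "fingers" is the opening, from -1 (shut) to 1 (fully open), set as the call begins (left out, the last holds). The fingers move at their own pace and stop on an object; "newtons" is the grip in N (left out, the last holds). Time passes only in rows, so rows that repeat a pose let the fingers close. It gives the time, the measured TCP pose, the force, the opening and the grip force at its end, in the units of the state.
- read_state(): the state, without advancing time (a new reading comes with each control period).
- get_image(name): name is "scene" or "side" or "wrist"; returns a dict with "pixels" (400x640x3 uint8, blue, green, red), "fx", "fy", "cx", "cy" (pixels), "R" (3x3) and "t" (3): a world point X has camera coordinates R X + t. Camera axes: x right, y down, z forward; pixel columns grow to the right and rows downward; lengths in m; the calibration is good to about 2 mm. A picture is of the moment at which its call begins. There is no depth.
- close_job(): hands the job in; it is judged then, once.
The state is a dict: "time": time; "joint_pos": joint angles; "joint_vel": joint speeds; "tau": joint torques, N m; "tcp_pos": TCP position; "eef_rot": TCP orientation; "ft_force": force on the tool from outside, world axes, zero at the start; "torque": the same for the moment, N m; "gripper_width": opening from 0.0 (shut) to 1.0 (fully open); "finger_force": force on a finger pad.
Only numpy, scipy, OpenCV 4.12 (cv2) and the standard library are available. Lean on these libraries where they do the work, as an engineer would, in place of code of your own. Each camera call takes 0.05 s, during which the arm holds its last target. There are 200 camera calls.

## Task

Make up two kits from the stock on the table. Blue tray: the zinc door striker in the wide bay and the slim black-ringed mandrel in the narrow bay. Yellow tray: the grey step bracket in the wide end bay, the orange welding magnet in the middle bay and the stout brass-nosed mandrel in the narrow bay; each part lies flat on the floor of its bay and wholly inside it, with the striker, bracket and magnet the same way up as now; leave the red grease tin and the steel V-block where they are.

Things in the scene. Friction and masses are not known exactly. Their poses are not given: they have to be found in the camera images.
- door_tray: Blue steel kit tray, fixed to the table, does not move: 138 (x) x 178 (y) mm outside. Origin at the centre of its underside, z up. Bay floor (grey) 4 mm above the origin; rims and dividing rib 4 mm thick, tops 12 mm above the origin. Two bays, each 130 mm long in the tray's x: the wide bay, 100 mm wide in y, centred at x 0, y -35 mm; the narrow bay, 66 mm wide, centred at x 0, y +52 mm. It may stand left or right of the yellow tray; yaw within 0.12 rad of the world axes.
- step_tray: Yellow steel kit tray, fixed to the table, does not move: 138 (x) x 272 (y) mm outside. Origin at the centre of its underside, z up. Bay floor (grey) 4 mm above the origin; rims and ribs 4 mm thick, tops 12 mm above the origin. Three bays, each 130 mm long in the tray's x: the wide end bay, 100 mm wide in y, centred at y -82 mm; the middle bay, 90 mm wide, centred at y +17 mm; the narrow bay, 66 mm wide, centred at y +99 mm (all at x 0). Yaw within 0.12 rad of the world axes.
- striker: Pale zinc door striker, loose, 0.16-0.26 kg: flat plate 80 (x) x 50 (y) x 6 mm with an upright square-section loop on it. The loop stands along the x axis over the middle: its top bar is 48 mm long in x, 11 mm thick in y, from 29 to 40 mm above the underside, on two 11 mm square posts centred at x +-18.5 mm. Pinch the loop across its 11 mm thickness from above. Origin at the centre of the underside, z up.
- bracket: Grey cast step bracket, loose, 0.36-0.59 kg: foot 90 (x) x 60 (y) x 10 mm with an upright central rib along x, 64 mm long, 14 mm thick in y, its top 51 mm above the underside; round bosses of radius 10 mm centred on the rib at x +-30 mm, 32 mm high. Pinch the rib across its thickness, high up. Origin at the centre of the underside, z up.
- magnet: Chipped orange welding magnet, loose, 0.18-0.29 kg, lying flat: house-shaped plate 20 mm thick with a black centre hole; 38 mm wide in y from x -28 to +12 mm, then a 90-degree point with its tip at x +31 mm. Not magnetic to anything here. Origin on the underside at y 0, z up. Grip across the parallel sides near x -4 mm.
- slim_mandrel: Slim stainless rivnut mandrel, loose, 0.10 kg, lying down: square shank 14 x 14 mm from x -46 to +14 mm, then a steel nose 8 mm in diameter to x +46 mm; black ring and black thread marks. Origin on its long (x) axis, midway along its 92 mm length, 7 mm above what it lies on. Grip across the shank near x -14 mm.
- stout_mandrel: Stout stainless rivnut mandrel, loose, 0.22-0.37 kg, lying down: square shank 24 x 24 mm from x -46 to +14 mm, then a brass nose 16 mm in diameter to x +46 mm; brass ring. Origin on its long (x) axis, midway along its 92 mm length, 12 mm above what it lies on. Grip across the shank near x -14 mm.
- tin: Bystander: red grease tin with an aluminium lid, 63 mm in diameter, 46 mm high, loose. Origin at the centre of the underside. It stays where it is.
- vblock: Bystander: dark steel V-block, 50 x 40 x 37 mm, loose, beyond the left end of the tray row. Origin at the centre of the underside. It stays where it is.
There are look-alikes about, which are no part of the job. Leave any green, purple or turquoise look-alike of the bracket alone.

How it is judged:
By the outcome, as a careful person would: the job done as asked, in the order asked, and still so for the second after the job is handed in, with the robot touching nothing.
It also fails if it takes over 128 s, if anything falls off the work surface, if the arm or the gripper's body presses on something with over 40 N, if the wrist force passes 120 N, or if a joint passes its speed limit or range.

## Working session

There is one attempt and no reset: what is moved stays moved. The work goes in short steps, Python scripts to look and compute and a tool call to move; the robot and the scene stay as the last step left them, time stands still between calls to the robot, and variables do not carry over. Pictures are saved under pics/ and viewed, at most 14 in all, crops included, and the job is handed in when it is done.

Besides the shell and the picture viewer there is one more tool, called by a JSON object that holds its "op" and its "data", one argument or row to a line. apply_moves: Moves the arm, as the interface text tells. Its arguments: {"type":"object","properties":{"deltas":{"type":"array","items":{"type":"array","items":{"type":"array","items":{"type":"number"}}}},"fingers":{"type":"number"},"newtons":{"type":"number"}},"required":["deltas"]}

```bash
mkdir -p pics; ls
python3 - <<'E'
from cell import *
import cv2,numpy as np,pickle
d={}
for n in ("scene","side","wrist"):
    g=get_image(n); d[n]=g; cv2.imwrite(f"pics/a_{n}.png",g["pixels"])
    print(n,g["fx"],g["cx"],g["cy"],np.round(g["R"],3).tolist(),np.round(g["t"],3).tolist())
pickle.dump(d,open("a.pkl","wb"))
s=read_state();print(s)
E
```

```text
pics
scene 369.01183701511945 322.1873468082872 202.52335994819188 [[0.439, 0.898, -0.022], [0.52, -0.274, -0.809], [-0.732, 0.344, -0.588]] [-0.131, -0.236, 1.445]
side 389.7979842343983 322.4100804084991 200.58606670853277 [[-0.926, -0.376, 0.018], [-0.212, 0.48, -0.851], [0.312, -0.792, -0.525]] [0.404, 0.161, 1.044]
wrist 313.6222105152089 317.35662925581124 199.36149658687083 [[1.0, -0.0, -0.004], [0.001, -0.958, 0.287], [-0.004, -0.287, -0.958]] [-0.623, -0.038, 0.38]
{'time': 0.15, 'joint_pos': array([-6.43099177e+00,  1.24662843e+01,  9.25095710e+01, -9.03206736e-04,
        7.51314185e+01, -6.42996420e+00]), 'joint_vel': array([-0.05020262, -0.08584098, -0.22648912,  0.09698065, -0.12586959,
       -0.00064375]), 'tau': array([-7.99202871e-05, -3.97448480e+01, -3.04417098e+01, -1.00294717e-04,
        5.82056644e-03,  2.66571755e-05]), 'tcp_pos': array([6.24367538e-01, 6.25607749e-05, 2.30253983e-01]), 'eef_rot': array([-1.79893303e+02, -1.11463938e-02,  8.99991946e+01]), 'ft_force': array([-0.1252782 , -0.64368195,  0.25588355]), 'torque': array([0.03418189, 0.0019273 , 0.0510957 ]), 'finger_force': 0.0, 'gripper_width': 1.0029607522600705}
```

View pictures.

View pics/a_scene.png

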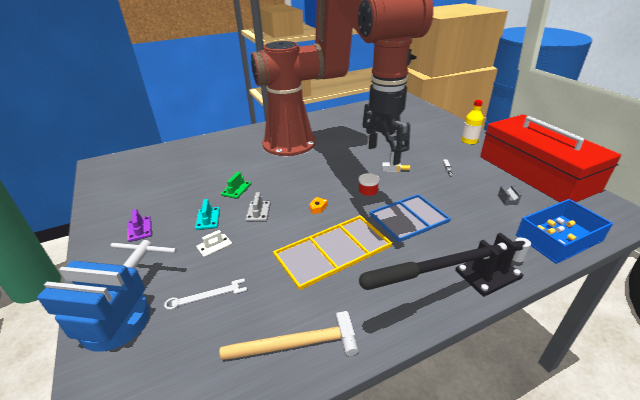

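View pics/a_side.png

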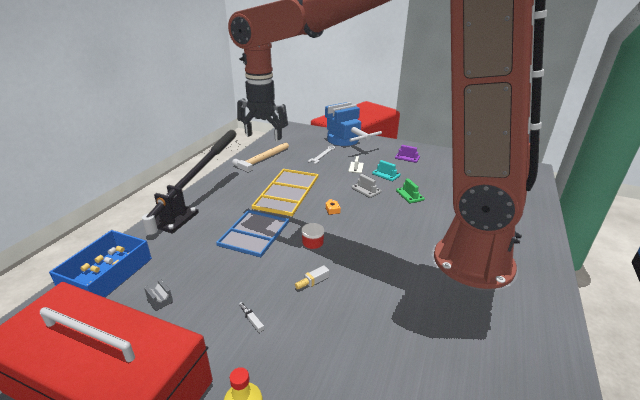

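View pics/a_wrist.png

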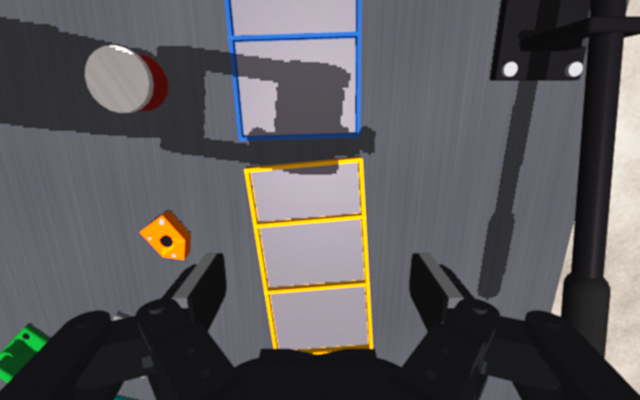

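Candidates (scene pixels):
- Grey bracket is at (258,208). Its look-alikes are green (236,185), turquoise (207,215) and purple (139,225).
- The striker is the pale part at (212,242). The white wrench (205,295) and hammer head (346,333) are not it.
- The magnet is at (318,205).
- The stout mandrel, with a brass nose, is at (395,168).
- The slim mandrel is at (448,168). The brass and white bits in the blue bin at (560,228) are not mandrels.
- The blue tray is at (410,217). The blue bin (563,230) and blue vice (100,300) are not it.
- The yellow tray is at (332,250).

The wrist view shows the yellow tray at (310,255), part of the blue tray, the magnet at (166,238) and the tin at (125,78).

```bash
cat > h.py <<'E'
import cv2,numpy as np,pickle
def cast(g,uv,z):
    uv=np.atleast_2d(np.asarray(uv,float)); R=np.array(g["R"]);t=np.array(g["t"])
    d=np.c_[(uv[:,0]-g["cx"])/g["fx"],(uv[:,1]-g["cy"])/g["fy"],np.ones(len(uv))]@R
    C=-R.T@t
    return C+d*((z-C[2])/d[:,2])[:,None]
def proj(g,X):
    p=np.atleast_2d(X)@np.array(g["R"]).T+np.array(g["t"]); return np.c_[g["fx"]*p[:,0]/p[:,2]+g["cx"],g["fy"]*p[:,1]/p[:,2]+g["cy"]]
def two(g1,p1,g2,p2):
    P=[np.diag([1,1,1])@np.array([[g["fx"],0,g["cx"]],[0,g["fy"],g["cy"]],[0,0,1]])@np.c_[g["R"],g["t"]] for g in (g1,g2)]
    X=cv2.triangulatePoints(P[0],P[1],np.array(p1,float).reshape(2,1),np.array(p2,float).reshape(2,1)).ravel(); return X[:3]/X[3]
def blobs(g,lo,hi,amin=30,roi=None):
    m=cv2.inRange(cv2.cvtColor(g["pixels"],cv2.COLOR_BGR2HSV),np.array(lo),np.array(hi))
    if roi: k=np.zeros_like(m);x0,y0,x1,y1=roi;k[y0:y1,x0:x1]=255;m&=k
    c,_=cv2.findContours(m,cv2.RETR_EXTERNAL,cv2.CHAIN_APPROX_NONE)
    return m,sorted([k for k in c if cv2.contourArea(k)>=amin],key=cv2.contourArea,reverse=True)
E
python3 - <<'E'
from h import *
d=pickle.load(open("a.pkl","rb")); S,D,W=d["scene"],d["side"],d["wrist"]
print("cam",[np.round(-np.array(g["R"]).T@g["t"],3) for g in (S,D,W)])
for n,a,b in [("striker",(212,242),(356,163)),("bracket",(258,208),(367,186)),("green",(236,185),(410,190)),("turq",(207,215),(386,171)),("mag",(318,205),(333,207)),("stout",(397,168),(312,279)),("slim",(448,168),(252,317)),("tin top",(369,181),(313,230)),("vblock",(510,195),(158,294)),("leverend",(368,282),(231,136)),("levermid",(468,247),(190,178))]:
    print(n,np.round(two(S,a,D,b),3))
for n,lo,hi in [("yel",(20,120,100),(35,255,255)),("blue",(100,120,60),(118,255,255)),("orange",(5,150,150),(19,255,255))]:
    m,c=blobs(W,lo,hi,100)
    for k in c[:2]:
        e=cv2.approxPolyDP(cv2.convexHull(k),4,True)[:,0]; print(n,cv2.contourArea(k),e.tolist()); print(np.round(cast(W,e,0.012 if n!="orange" else .02)[:,:2],4).tolist())
E
```

```text
cam [array([ 1.239, -0.443,  0.656]), array([0.084, 0.902, 0.678]), array([0.625, 0.073, 0.373])]
striker [ 0.462 -0.4    0.016]
bracket [ 0.373 -0.247  0.015]
green [ 0.229 -0.272  0.019]
turq [ 0.34  -0.387  0.015]
mag [ 0.436 -0.082  0.009]
stout [0.368 0.246 0.009]
slim [0.444 0.403 0.004]
tin top [0.43  0.094 0.038]
vblock [0.669 0.438 0.018]
leverend [ 0.86  -0.178  0.143]
levermid [0.844 0.082 0.106]
yel 14626.0 [[360, 157], [372, 348], [321, 354], [274, 348], [244, 169]]
[[0.6727, 0.0159], [0.6998, -0.2522], [0.6285, -0.2627], [0.5626, -0.2526], [0.5377, 0.0018]]
yel 808.5 [[142, 232], [156, 221], [166, 222], [183, 240], [182, 257], [163, 255]]
[[0.4055, -0.0777], [0.4251, -0.0631], [0.4372, -0.0644], [0.4552, -0.0884], [0.451, -0.1119], [0.4272, -0.1092]]
blue 13657.0 [[361, 0], [360, 135], [239, 140], [224, 0]]
[[0.6676, 0.1748], [0.6717, 0.0409], [0.5343, 0.0353], [0.5292, 0.175]]
orange 1212.0 [[140, 231], [163, 215], [185, 239], [184, 259], [162, 256]]
[[0.4081, -0.073], [0.439, -0.0524], [0.4616, -0.0835], [0.457, -0.1106], [0.4301, -0.1065]]
```

{"op": "apply_moves", "data": {
  "deltas": [
    [[-0.4, -0.9, 0, 0, 0, 0], [-0.4, -0.9, 0, 0, 0, 0], [-0.4, -0.9, 0, 0, 0, 0], [-0.4, -0.9, 0, 0, 0, 0], [-0.4, -0.9, 0, 0, 0, 0]]
  ]
}}

```text
time: 0.65
tcp_pos: [0.5426, -0.1848, 0.231]
eef_rot: [-179.9, 0.1, 89.6]
ft_force: [-0.1, -0.2, 0.3]
gripper_width: 0.999
finger_force: 0.0
```

{"op": "apply_moves", "data": {
  "deltas": [
    [[-0.4, -0.9, 0, 0, 0, 0], [-0.4, -0.9, 0, 0, 0, 0], [-0.4, -0.9, 0, 0, 0, 0], [-0.4, -0.9, 0, 0, 0, 0], [-0.4, -0.9, 0, 0, 0, 0]]
  ]
}}

```text
time: 1.15
tcp_pos: [0.4629, -0.3644, 0.2311]
eef_rot: [-180.0, 0.1, 89.7]
ft_force: [0.9, 0.1, 0.0]
gripper_width: 0.998
finger_force: 0.0
```

Run:
```python
from cell import *
import cv2,pickle,numpy as np
g=get_image("wrist"); pickle.dump(g,open("b.pkl","wb")); cv2.imwrite("pics/b.png",g["pixels"])
s=read_state();print(s["tcp_pos"],s["eef_rot"],s["joint_pos"],s["time"])
```

```text
[ 0.46404957 -0.361765    0.23093483] [-1.79987613e+02 -3.25657493e-02  8.97515954e+01] [-4.47793912e+01  8.05471217e+00  9.75306179e+01  1.50801513e-02
  7.44463393e+01 -4.45350378e+01] 1.2
```

View pics/b.png

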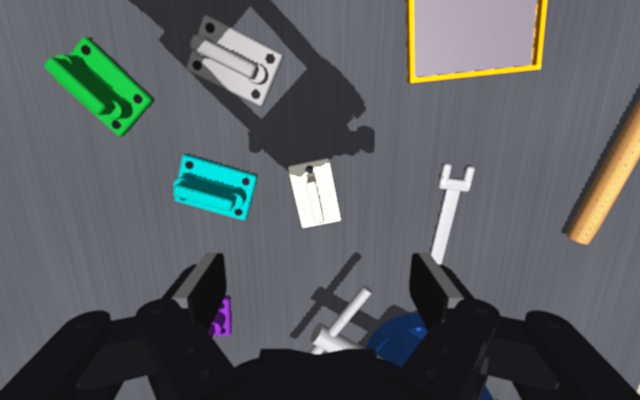

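The wrist view shows the pale striker at (314,195), the grey bracket at (238,60) partly in shadow, and the coloured look-alikes to the left. I'll check both choices in one close crop.

Run:
```python
from h import *
g=pickle.load(open("b.pkl","rb")); p=g["pixels"]
a=cv2.resize(p[150:240,270:360],None,fx=6,fy=6,interpolation=2); b=cv2.resize(p[5:115,180:300],None,fx=4,fy=4,interpolation=2)
c=np.zeros((540,800,3),np.uint8); c[:,:400]=a[:,70:470]; q=b[:440,:400]; c[:440,400:800]=q
cv2.imwrite("pics/c.png",c)
```

```text
(no output)
```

View pics/c.png

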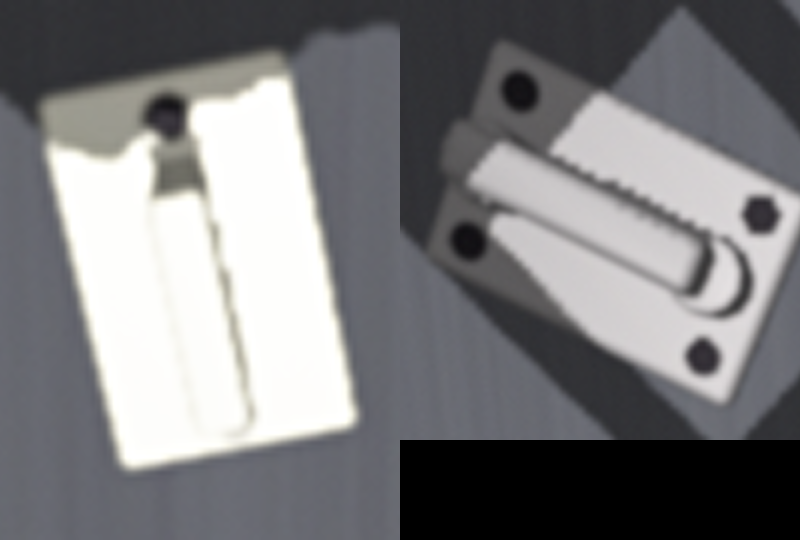

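The crop confirms the pale striker (loop clear, corners sharp) and the grey bracket (rib and bosses clear).

Run:
```python
from h import *
g=pickle.load(open("b.pkl","rb")); d=pickle.load(open("a.pkl","rb"))
def rep(n,px,z):
    X=cast(g,px,z)[:,:2]; c=X.mean(0); e=[np.linalg.norm(X[i]-X[i-3]) for i in range(4)]
    print(n,np.round(c,4),"edges",np.round(e,4))
    for i in (0,1):
        v=(X[1+i]-X[i])+(X[2+i]-X[(3+i)%4]); print("  axis",np.degrees(np.arctan2(v[1],v[0])).round(1),np.linalg.norm(v/2).round(4))
rep("striker",[(270+(x+70)/6,150+y/6) for x,y in [(40,100),(285,48),(357,427),(125,470)]],.006)
rep("bracket",[(180+x/4,5+y/4) for x,y in [(102,40),(402,200),(328,405),(30,245)]],.010)
# loop ends on top (z .04)
print("loop top",np.round(cast(g,[(270+(180+70)/6,150+190/6),(270+(222+70)/6,150+430/6)],.04),4).tolist())
print("rib top",np.round(cast(g,[(180+82/4,5+160/4),(180+300/4,5+268/4)],.051),4).tolist())
for e in [(175,250),(112,246)]: print("vice bar",two(g,(370,290),d["scene"],e).round(3))
```

```text
striker [ 0.4598 -0.3962] edges [0.0495 0.081  0.0495 0.0803]
  axis 11.3 0.0495
  axis -79.0 0.0806
bracket [ 0.3742 -0.2465] edges [0.0849 0.0569 0.0882 0.0546]
  axis -27.5 0.0865
  axis -115.2 0.0557
loop top [[0.4562, -0.3719, 0.04], [0.4636, -0.4186, 0.04]]
rib top [[0.3538, -0.2371, 0.051], [0.4034, -0.261, 0.051]]
vice bar [ 0.52  -0.486  0.072]
vice bar [ 0.508 -0.57   0.086]
```

{"op": "apply_moves", "data": {
  "deltas": [
    [[-0.025, -0.18, -0.2, 0, 0, 0.18], [-0.025, -0.18, -0.4, 0, 0, 0.18], [-0.025, -0.18, -0.6, 0, 0, 0.18], [-0.025, -0.18, -0.8, 0, 0, 0.18], [-0.025, -0.18, -0.95, 0, 0, 0.18]]
  ]
}}

```text
time: 1.7
tcp_pos: [0.4599, -0.3927, 0.0381]
eef_rot: [-179.9, -0.2, 100.9]
ft_force: [-0.2, 0.4, 0.9]
gripper_width: 1.001
finger_force: 0.0
```

{"op": "apply_moves", "data": {
  "deltas": [
    [[0, 0, -0.06, 0, 0, 0], [0, 0, -0.12, 0, 0, 0], [0, 0, -0.12, 0, 0, 0]]
  ]
}}

```text
time: 2.0
tcp_pos: [0.4603, -0.3949, 0.0166]
eef_rot: [-180.0, -0.1, 100.9]
ft_force: [-0.3, -0.5, -0.1]
gripper_width: 1.002
finger_force: 0.0
```

{"op": "apply_moves", "data": {
  "deltas": [
    [[0, 0, 0, 0, 0, 0], [0, 0, 0, 0, 0, 0], [0, 0, 0, 0, 0, 0], [0, 0, 0, 0, 0, 0], [0, 0, 0, 0, 0, 0]]
  ],
  "fingers": -1,
  "newtons": 50
}}

```text
time: 2.5
tcp_pos: [0.4601, -0.3963, 0.0179]
eef_rot: [180.0, 0.0, 100.8]
ft_force: [-4.5, -2.3, 3.9]
gripper_width: 0.144
finger_force: 3.3
```

{"op": "apply_moves", "data": {
  "deltas": [
    [[0, 0, 0, 0, 0, 0], [0, 0, 0, 0, 0, 0], [0, 0, 0, 0, 0, 0]]
  ]
}}

```text
time: 2.8
tcp_pos: [0.46, -0.3963, 0.0178]
eef_rot: [-180.0, 0.0, 100.8]
ft_force: [-2.3, 0.2, 4.7]
gripper_width: 0.117
finger_force: 50.3
```

{"op": "apply_moves", "data": {
  "deltas": [
    [[0, 0, 0.1, 0, 0, 0], [0, 0, 0.3, 0, 0, 0], [0, 0, 0.5, 0, 0, 0], [0, 0, 0.5, 0, 0, 0]]
  ]
}}

```text
time: 3.2
tcp_pos: [0.4636, -0.3995, 0.1237]
eef_rot: [179.6, 0.6, 100.8]
ft_force: [1.3, -1.0, -1.4]
gripper_width: 0.12
finger_force: 49.5
```

{"op": "apply_moves", "data": {
  "deltas": [
    [[0.05, 0.16, 0, 0, 0, 0.1], [0.1, 0.32, 0, 0, 0, 0.2], [0.15, 0.48, 0, 0, 0, 0.3], [0.2, 0.64, 0, 0, 0, 0.4], [0.235, 0.81, 0, 0, 0, 0.45]]
  ]
}}

```text
time: 3.7
tcp_pos: [0.5064, -0.2321, 0.1153]
eef_rot: [-180.0, -0.1, 128.0]
ft_force: [0.5, 0.2, -2.2]
gripper_width: 0.115
finger_force: 49.5
```

{"op": "apply_moves", "data": {
  "deltas": [
    [[0.05, 0.16, 0, 0, 0, 0.1], [0.1, 0.32, 0, 0, 0, 0.2], [0.15, 0.48, 0, 0, 0, 0.3], [0.2, 0.64, 0, 0, 0, 0.4], [0.235, 0.81, 0, 0, 0, 0.45]]
  ]
}}

```text
time: 4.2
tcp_pos: [0.5533, -0.0703, 0.1153]
eef_rot: [-180.0, -0.1, 155.0]
ft_force: [0.2, -0.1, -1.9]
gripper_width: 0.117
finger_force: 49.4
```

{"op": "apply_moves", "data": {
  "deltas": [
    [[0.05, 0.16, 0, 0, 0, 0.1], [0.1, 0.32, 0, 0, 0, 0.2], [0.15, 0.48, 0, 0, 0, 0.3], [0.2, 0.64, 0, 0, 0, 0.4], [0.235, 0.82, 0, 0, 0, 0.45]]
  ]
}}

```text
time: 4.7
tcp_pos: [0.6002, 0.0932, 0.1151]
eef_rot: [-180.0, -0.2, -178.0]
ft_force: [0.8, -0.1, -1.4]
gripper_width: 0.115
finger_force: 49.4
```

{"op": "apply_moves", "data": {
  "deltas": [
    [[0, 0, 0, 0, 0, 0], [0, 0, 0, 0, 0, 0]]
  ]
}}

```text
time: 4.9
tcp_pos: [0.5996, 0.0928, 0.1152]
eef_rot: [-180.0, -0.2, -178.1]
ft_force: [-0.4, 0.3, -2.5]
gripper_width: 0.12
finger_force: 49.5
```

Run:
```python
from cell import *
import cv2,pickle,numpy as np
o=[]
for n in ("wrist","scene"):
    g=get_image(n); pickle.dump(g,open(f"d_{n}.pkl","wb")); o.append(g["pixels"][:, :400] if n=="scene" else g["pixels"])
cv2.imwrite("pics/d.png",o[0])
s=read_state();print(s["tcp_pos"],s["eef_rot"],s["joint_pos"],s["time"],s["gripper_width"])
```

```text
[0.59985706 0.09139513 0.11580021] [-1.79974918e+02 -1.49241810e-01 -1.78231165e+02] [ 2.05077654e+00  1.72379368e+01  9.97971871e+01 -2.72977747e-02
  6.31142421e+01 -8.97057154e+01] 5.0 0.11317371921138888
```

View pics/d.png

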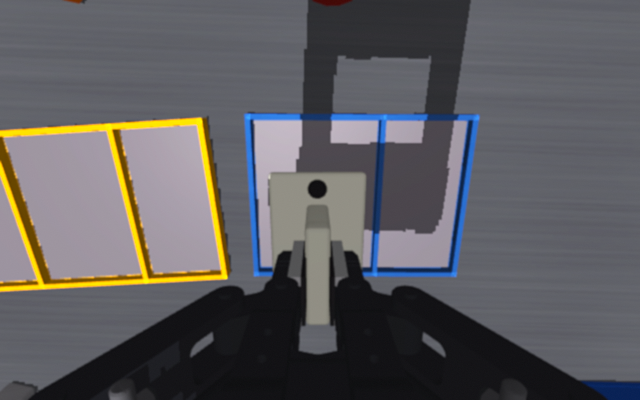

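The striker is held at (318,225) above the blue tray. The tray's rim corners are at about (247,115), (477,116), (456,275) and (256,275).

Run:
```python
from h import *
g=pickle.load(open("d_wrist.pkl","rb"))
m,c=blobs(g,(100,120,40),(118,255,255),100,(230,90,500,300))
h=np.vstack(c); e=cv2.approxPolyDP(cv2.convexHull(h),6,True)[:,0]; print(e.tolist())
X=cast(g,e,.012)[:,:2]; print(X.round(4).tolist())
(cx,cy),(w,hh),a=cv2.minAreaRect(cast(g,cv2.convexHull(h)[:,0],.012)[:,:2].astype(np.float32)*1000); print(cx,cy,w,hh,a)
m,c=blobs(g,(20,120,60),(35,255,255),100,(0,90,240,310))
e=cv2.approxPolyDP(cv2.convexHull(np.vstack(c)),6,True)[:,0]; print(e.tolist(),cast(g,e,.012)[:,:2].round(4).tolist())
```

```text
[[479, 115], [455, 276], [254, 275], [245, 113]]
[[0.529, 0.2129], [0.6663, 0.2162], [0.6711, 0.039], [0.5334, 0.0355]]
599.8345336914062 125.79367065429688 138.720458984375 179.15977478027344 1.8767715692520142
[[205, 120], [226, 279], [0, 290], [0, 131]] [[0.5396, 0.0049], [0.6759, 0.0141], [0.6936, -0.1886], [0.553, -0.1533]]
```

{"op": "apply_moves", "data": {
  "deltas": [
    [[0, 0, -0.15, 0, 0, 0], [0, 0, -0.3, 0, 0, 0], [0, 0, -0.42, 0, 0, 0], [0, 0, -0.475, 0, 0, 0], [0, 0, -0.475, 0, 0, 0]]
  ]
}}

```text
time: 5.5
tcp_pos: [0.6004, 0.0907, 0.0223]
eef_rot: [-180.0, -0.1, -178.3]
ft_force: [1.1, 0.9, -3.1]
gripper_width: 0.116
finger_force: 50.3
```

{"op": "apply_moves", "data": {
  "deltas": [
    [[0, 0, 0, 0, 0, 0], [0, 0, -0.005, 0, 0, 0]]
  ]
}}

```text
time: 5.7
tcp_pos: [0.6015, 0.0914, 0.0218]
eef_rot: [-180.0, 0.1, -178.3]
ft_force: [-0.1, -0.3, -2.5]
gripper_width: 0.113
finger_force: 50.3
```

{"op": "apply_moves", "data": {
  "deltas": [
    [[0, 0, 0, 0, 0, 0], [0, 0, 0, 0, 0, 0], [0, 0, 0, 0, 0, 0], [0, 0, 0, 0, 0, 0]]
  ],
  "fingers": 0
}}

```text
time: 6.1
tcp_pos: [0.6014, 0.0921, 0.0217]
eef_rot: [180.0, 0.0, -178.2]
ft_force: [-0.6, -0.1, -0.3]
gripper_width: 0.5
finger_force: 0.0
```

{"op": "apply_moves", "data": {
  "deltas": [
    [[0, 0, 0.1, 0, 0, 0], [0, 0, 0.3, 0, 0, 0], [0, 0, 0.5, 0, 0, 0], [0, 0, 0.7, 0, 0, 0], [0, 0, 0.9, 0, 0, 0]]
  ]
}}

```text
time: 6.6
tcp_pos: [0.6008, 0.0921, 0.203]
eef_rot: [-180.0, 0.0, -178.2]
ft_force: [-0.1, -0.1, -0.2]
gripper_width: 0.499
finger_force: 0.0
```

{"op": "apply_moves", "data": {
  "deltas": [
    [[-0.05, 0.15, 0.05, 0, 0, 0], [-0.15, 0.35, 0.1, 0, 0, 0], [-0.2, 0.55, 0.15, 0, 0, 0], [-0.25, 0.6, 0.15, 0, 0, 0], [-0.25, 0.6, 0.15, 0, 0, 0]]
  ],
  "fingers": 1
}}

```text
time: 7.1
tcp_pos: [0.5499, 0.2135, 0.2316]
eef_rot: [-180.0, 0.0, -178.0]
ft_force: [0.6, -0.6, -0.1]
gripper_width: 0.998
finger_force: 0.0
```

{"op": "apply_moves", "data": {
  "deltas": [
    [[-0.1, 0.2, 0, 0, 0, 0], [-0.2, 0.4, 0, 0, 0, 0], [-0.25, 0.6, 0, 0, 0, 0], [-0.25, 0.6, 0, 0, 0, 0], [-0.25, 0.6, 0, 0, 0, 0]]
  ]
}}

```text
time: 7.6
tcp_pos: [0.5012, 0.3311, 0.2304]
eef_rot: [-179.9, -0.0, -178.2]
ft_force: [-0.1, -0.2, -1.4]
gripper_width: 1.001
finger_force: 0.0
```

Run:
```python
from cell import *
import cv2,pickle,numpy as np
g=get_image("wrist"); pickle.dump(g,open("e.pkl","wb")); cv2.imwrite("pics/e.png",g["pixels"])
s=read_state();print(s["tcp_pos"],s["eef_rot"],s["joint_pos"],s["time"])
```

```text
[0.50147219 0.33051771 0.2304952 ] [-1.79896012e+02 -3.88985280e-02 -1.78237745e+02] [ 2.67353245e+01  9.58832516e+00  9.58402393e+01 -8.07225544e-02
  7.46506147e+01 -6.50055442e+01] 7.65
```

View pics/e.png

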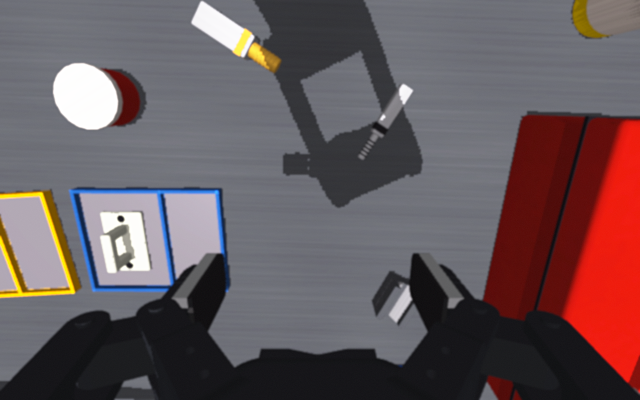

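The striker sits in the wide bay at (125,240). The slim mandrel runs from its shank end at (407,88) to its nose tip at (362,158). The stout one runs from (205,12) to (275,65). I'll crop both.

Run:
```python
from h import *
g=pickle.load(open("e.pkl","rb")); p=g["pixels"]
a=cv2.resize(p[75:170,345:425],None,fx=5,fy=5,interpolation=2); b=cv2.resize(p[0:80,185:285],None,fx=4,fy=4,interpolation=2)
c=np.zeros((480,800,3),np.uint8); c[:475,:400]=a; c[:320,400:800]=b
cv2.imwrite("pics/f.png",c)
```

```text
(no output)
```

View pics/f.png

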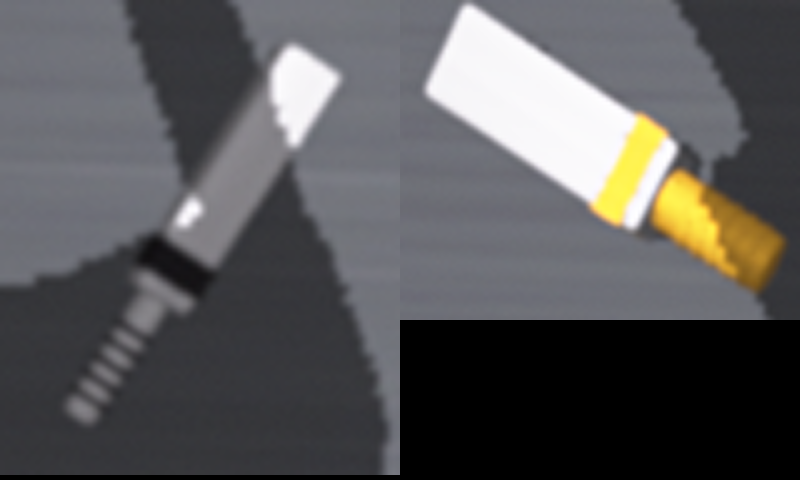

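Run:
```python
from h import *
g=pickle.load(open("e.pkl","rb"))
for n,pts,f,o,z,tip in [("slim",[(290,42),(343,77),(193,310),(135,275)],5,(345,75),.014,(80,412)),("stout",[(68,3),(27,92),(235,228),(275,148)],4,(185,0),.024,(370,265))]:
    X=cast(g,[(o[0]+x/f,o[1]+y/f) for x,y in pts],z)[:,:2]
    r=(X[0]+X[1])/2; q=(X[2]+X[3])/2; T=cast(g,[(o[0]+tip[0]/f,o[1]+tip[1]/f)],z/2)[0,:2]
    v=q-r; print(n,"len",np.linalg.norm(v).round(4),"w",np.linalg.norm(X[0]-X[1]).round(4),np.linalg.norm(X[2]-X[3]).round(4),"total",np.linalg.norm(T-r).round(4),"yaw",np.degrees(np.arctan2(v[1],v[0])).round(1),np.degrees(np.arctan2(*(T-r)[::-1])).round(1))
    u=(T-r)/np.linalg.norm(T-r); print(" grip",(r+u*.032).round(4),"origin",(r+u*.046).round(4))
```

```text
slim len 0.0579 w 0.014 0.0155 total 0.0907 yaw -29.6 -29.5
 grip [0.4334 0.4099] origin [0.4456 0.4031]
stout len 0.0585 w 0.023 0.0217 total 0.0904 yaw 59.1 59.5
 grip [0.3595 0.234 ] origin [0.3666 0.2461]
```

{"op": "apply_moves", "data": {
  "deltas": [
    [[-0.1, 0.1, -0.1, 0, 0, -0.13], [-0.2, 0.2, -0.3, 0, 0, -0.26], [-0.34, 0.39, -0.5, 0, 0, -0.39], [-0.34, 0.39, -0.7, 0, 0, -0.52], [-0.34, 0.39, -0.9, 0, 0, -0.52]]
  ]
}}

```text
time: 8.15
tcp_pos: [0.4328, 0.4091, 0.0493]
eef_rot: [-180.0, 0.0, 150.5]
ft_force: [0.0, 0.1, -1.0]
gripper_width: 1.003
finger_force: 0.0
```

{"op": "apply_moves", "data": {
  "deltas": [
    [[0, 0, -0.08, 0, 0, 0], [0, 0, -0.16, 0, 0, 0], [0, 0, -0.22, 0, 0, 0], [0, 0, -0.225, 0, 0, 0]]
  ]
}}

```text
time: 8.55
tcp_pos: [0.4336, 0.4093, 0.0059]
eef_rot: [-180.0, -0.0, 150.5]
ft_force: [0.2, 0.4, -0.7]
gripper_width: 0.999
finger_force: 0.0
```

{"op": "apply_moves", "data": {
  "deltas": [
    [[0, 0, 0, 0, 0, 0], [0, 0, 0, 0, 0, 0], [0, 0, 0, 0, 0, 0], [0, 0, 0, 0, 0, 0], [0, 0, 0, 0, 0, 0]]
  ],
  "fingers": -1,
  "newtons": 40
}}

```text
time: 9.05
tcp_pos: [0.4332, 0.4103, 0.007]
eef_rot: [180.0, 0.0, 150.6]
ft_force: [-1.7, -1.7, 16.7]
gripper_width: 0.143
finger_force: 38.4
```

{"op": "apply_moves", "data": {
  "deltas": [
    [[0, 0, 0, 0, 0, 0], [0, 0, 0, 0, 0, 0], [0, 0, 0, 0, 0, 0]]
  ]
}}

```text
time: 9.35
tcp_pos: [0.4335, 0.4105, 0.0071]
eef_rot: [179.9, 0.0, 150.6]
ft_force: [-0.6, 0.0, 5.3]
gripper_width: 0.149
finger_force: 40.6
```

{"op": "apply_moves", "data": {
  "deltas": [
    [[0, 0, 0.1, 0, 0, 0], [0, 0, 0.3, 0, 0, 0], [0, 0, 0.5, 0, 0, 0], [0, 0, 0.5, 0, 0, 0]]
  ]
}}

```text
time: 9.75
tcp_pos: [0.4368, 0.413, 0.1125]
eef_rot: [179.4, 0.3, 150.6]
ft_force: [0.7, 1.1, 0.3]
gripper_width: 0.145
finger_force: 40.0
```

{"op": "apply_moves", "data": {
  "deltas": [
    [[0.1, -0.15, 0, 0, 0, 0.08], [0.2, -0.3, 0, 0, 0, 0.16], [0.3, -0.45, 0, 0, 0, 0.24], [0.38, -0.58, 0, 0, 0, 0.26], [0.38, -0.58, 0, 0, 0, 0.26]]
  ]
}}

```text
time: 10.25
tcp_pos: [0.5099, 0.2905, 0.1047]
eef_rot: [-179.9, -0.0, 166.0]
ft_force: [-1.2, 0.1, -0.3]
gripper_width: 0.148
finger_force: 39.9
```

{"op": "apply_moves", "data": {
  "deltas": [
    [[0.1, -0.15, 0, 0, 0, 0.08], [0.2, -0.3, 0, 0, 0, 0.16], [0.3, -0.45, 0, 0, 0, 0.24], [0.38, -0.58, 0, 0, 0, 0.26], [0.38, -0.58, 0, 0, 0, 0.26]]
  ]
}}

```text
time: 10.75
tcp_pos: [0.5861, 0.1754, 0.1051]
eef_rot: [-179.9, -0.0, -178.4]
ft_force: [0.2, 0.4, -1.3]
gripper_width: 0.145
finger_force: 39.9
```

Run:
```python
from cell import *
import cv2,pickle,numpy as np
g=get_image("wrist"); pickle.dump(g,open("f.pkl","wb")); cv2.imwrite("pics/g.png",g["pixels"])
s=read_state();print(s["tcp_pos"],s["eef_rot"],s["time"],s["gripper_width"])
```

```text
[0.58479973 0.1770283  0.10499182] [ 1.79992687e+02 -1.14951677e-01 -1.78374241e+02] 10.8 0.14603604669801637
```

View pics/g.png

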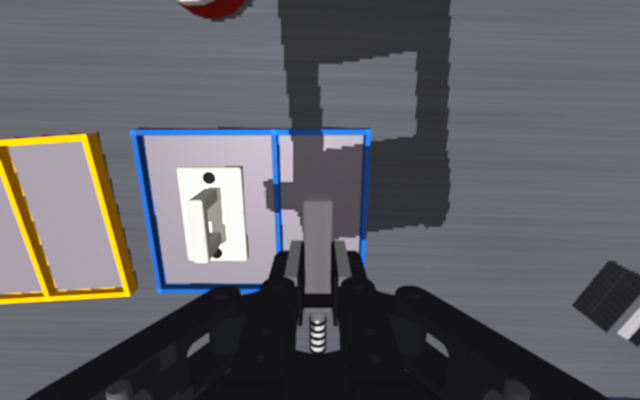

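The slim mandrel is held level, nose toward +x, with the narrow bay beneath it at about (320,210). I'll lower it, release, and then look at the yellow tray.

{"op": "apply_moves", "data": {
  "deltas": [
    [[0, 0, -0.15, 0, 0, 0], [0, 0, -0.3, 0, 0, 0], [0, 0, -0.42, 0, 0, 0], [0, 0, -0.475, 0, 0, 0], [0, 0, -0.475, 0, 0, 0]]
  ]
}}

```text
time: 11.3
tcp_pos: [0.5834, 0.1794, 0.011]
eef_rot: [180.0, -0.2, -178.1]
ft_force: [-0.1, 0.2, -1.1]
gripper_width: 0.147
finger_force: 41.1
```

{"op": "apply_moves", "data": {
  "deltas": [
    [[0, 0, 0, 0, 0, 0], [0, 0, -0.005, 0, 0, 0]]
  ]
}}

```text
time: 11.5
tcp_pos: [0.5848, 0.179, 0.0105]
eef_rot: [180.0, 0.0, -178.2]
ft_force: [-3.5, 0.9, 7.5]
gripper_width: 0.149
finger_force: 42.0
```

{"op": "apply_moves", "data": {
  "deltas": [
    [[0, 0, 0, 0, 0, 0], [0, 0, 0, 0, 0, 0], [0, 0, 0, 0, 0, 0]]
  ],
  "fingers": -0.4
}}

```text
time: 11.8
tcp_pos: [0.5851, 0.1781, 0.0104]
eef_rot: [180.0, 0.0, -178.2]
ft_force: [0.9, 0.0, 0.9]
gripper_width: 0.302
finger_force: 0.0
```

{"op": "apply_moves", "data": {
  "deltas": [
    [[0, 0, 0.1, 0, 0, 0], [0, 0, 0.3, 0, 0, 0], [0, 0, 0.5, 0, 0, 0], [0, 0, 0.7, 0, 0, 0], [0, 0, 0.9, 0, 0, 0]]
  ]
}}

```text
time: 12.3
tcp_pos: [0.5848, 0.1778, 0.1919]
eef_rot: [180.0, 0.0, -178.2]
ft_force: [1.2, -0.2, -0.3]
gripper_width: 0.299
finger_force: 0.0
```

{"op": "apply_moves", "data": {
  "deltas": [
    [[0.05, -0.2, 0.05, 0, 0, 0], [0.1, -0.4, 0.1, 0, 0, 0], [0.15, -0.6, 0.1, 0, 0, 0], [0.19, -0.75, 0.1, 0, 0, 0], [0.19, -0.75, 0.1, 0, 0, 0]]
  ],
  "fingers": 1
}}

```text
time: 12.8
tcp_pos: [0.624, 0.0239, 0.2107]
eef_rot: [-179.9, 0.1, -178.5]
ft_force: [0.1, 0.3, -0.4]
gripper_width: 0.999
finger_force: 0.0
```

{"op": "apply_moves", "data": {
  "deltas": [
    [[0.05, -0.2, 0.05, 0, 0, 0], [0.1, -0.4, 0.1, 0, 0, 0], [0.15, -0.6, 0.1, 0, 0, 0], [0.19, -0.75, 0.1, 0, 0, 0], [0.19, -0.75, 0.1, 0, 0, 0]]
  ]
}}

```text
time: 13.3
tcp_pos: [0.6615, -0.1254, 0.2302]
eef_rot: [-179.9, 0.0, -178.4]
ft_force: [-0.5, 0.3, -0.0]
gripper_width: 0.998
finger_force: 0.0
```

Run:
```python
from cell import *
from h import *
g=get_image("wrist"); pickle.dump(g,open("g.pkl","wb")); cv2.imwrite("pics/h.png",g["pixels"])
s=read_state();print(s["tcp_pos"],s["eef_rot"],s["time"])
m,c=blobs(g,(20,120,60),(35,255,255),100)
e=cv2.convexHull(np.vstack(c[:1]))[:,0]; a=cv2.approxPolyDP(e[:,None],6,True)[:,0]
print(a.tolist(),cast(g,a,.012)[:,:2].round(4).tolist()); print(cv2.minAreaRect((cast(g,e,.012)[:,:2]*1000).astype(np.float32)))
m,c=blobs(g,(5,130,100),(19,255,255),200)
for k in c[:3]:
    a=cv2.approxPolyDP(cv2.convexHull(k),4,True)[:,0]; print(cv2.contourArea(k),a.tolist(),cast(g,a,.02)[:,:2].round(4).tolist())
```

```text
[ 0.66100624 -0.12301989  0.22991506] [ 1.79954830e+02 -2.49201960e-02 -1.78350881e+02] 13.35
[[440, 60], [436, 185], [208, 199], [187, 78]] [[0.5388, 0.0008], [0.6749, 0.0151], [0.6996, -0.2563], [0.5639, -0.269]]
((619.0249633789062, -127.03884887695312), (138.63104248046875, 272.8853759765625), 5.499424934387207)
2139.5 [[51, 261], [63, 252], [173, 282], [161, 297], [53, 268]] [[0.7835, -0.4555], [0.7707, -0.438], [0.8091, -0.3062], [0.8317, -0.3241], [0.7933, -0.4551]]
208.5 [[235, 298], [231, 314], [218, 310], [225, 296]] [[0.8305, -0.2282], [0.855, -0.2347], [0.8493, -0.2514], [0.8279, -0.241]]
```

View pics/h.png

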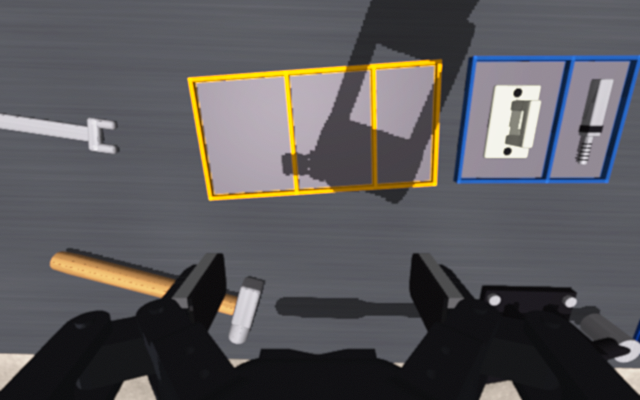

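The yellow tray measures 138.6 x 272.9 mm as it should, with its centre at (.619,-.127) and yaw 5.5°. The slim mandrel lies in its bay at (592,120) and the striker at (513,120). Next I'll look closely at the bracket.

{"op": "apply_moves", "data": {
  "deltas": [
    [[-0.15, -0.12, 0, 0, 0, -0.08], [-0.3, -0.24, 0, 0, 0, -0.16], [-0.45, -0.36, 0, 0, 0, -0.235], [-0.515, -0.42, 0, 0, 0, -0.235]]
  ]
}}

```text
time: 13.75
tcp_pos: [0.5558, -0.2052, 0.2299]
eef_rot: [180.0, -0.1, 167.7]
ft_force: [-0.2, -0.2, -0.0]
gripper_width: 0.999
finger_force: 0.0
```

{"op": "apply_moves", "data": {
  "deltas": [
    [[-0.15, -0.12, 0, 0, 0, -0.08], [-0.3, -0.24, 0, 0, 0, -0.16], [-0.45, -0.36, 0, 0, 0, -0.235], [-0.515, -0.42, 0, 0, 0, -0.235], [-0.515, -0.42, 0, 0, 0, -0.235]]
  ]
}}

```text
time: 14.25
tcp_pos: [0.4542, -0.29, 0.2304]
eef_rot: [180.0, 0.0, 153.6]
ft_force: [-0.5, 0.8, 0.7]
gripper_width: 1.002
finger_force: 0.0
```

Run:
```python
from cell import *
from h import *
g=get_image("wrist"); pickle.dump(g,open("h.pkl","wb"))
s=read_state();print(s["tcp_pos"],s["eef_rot"],s["time"])
q=proj(g,[.375,-.247,.01])[0]; print(q)
x,y=int(q[0])-100,max(0,int(q[1])-75); print(x,y)
cv2.imwrite("pics/i.png",cv2.resize(g["pixels"][y:y+150,x:x+200],None,fx=4,fy=4,interpolation=2))
```

```text
[ 0.45517852 -0.28929831  0.23039787] [1.79929872e+02 3.22786120e-02 1.53609126e+02] 14.3
[320.52590761  89.26934668]
220 14
```

View pics/i.png

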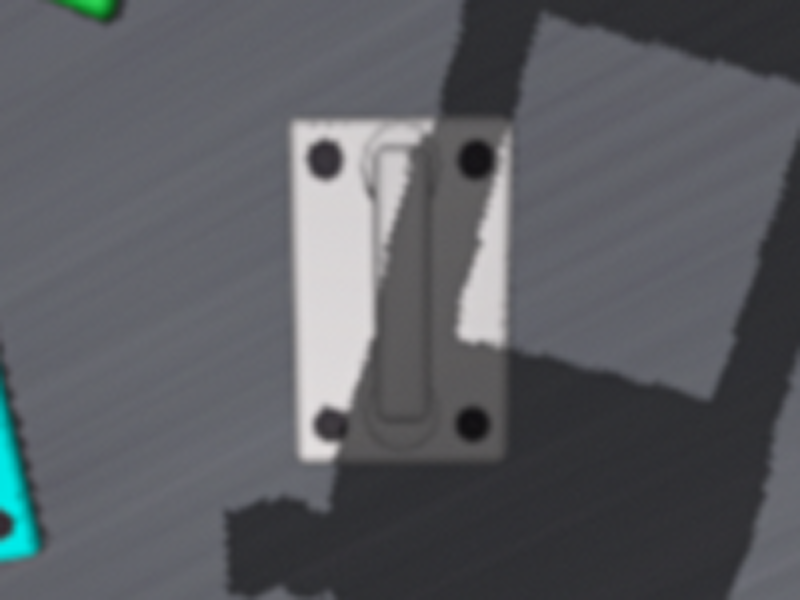

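The grey bracket is square to the hand. Foot corners in the crop are (290,120), (513,120), (503,462) and (298,462), and the rib runs down column 403.

Run:
```python
from h import *
g=pickle.load(open("h.pkl","rb"))
f=lambda P,z: cast(g,[(220+x/4,14+y/4) for x,y in P],z)[:,:2]
X=f([(290,120),(513,120),(503,462),(298,462)],.01); print(X.mean(0),[np.linalg.norm(X[i]-X[i-1]).round(4) for i in range(4)]); v=X[3]+X[2]-X[0]-X[1]; print(np.degrees(np.arctan2(v[1],v[0])))
R=f([(403,147),(404,420)],.051); print(R.mean(0),np.linalg.norm(R[1]-R[0]),np.degrees(np.arctan2(*(R[1]-R[0])[::-1])))
```

```text
[ 0.37398664 -0.24684066] [np.float64(0.0881), np.float64(0.0587), np.float64(0.0881), np.float64(0.0581)]
-26.484015746255498
[ 0.37393069 -0.2465454 ] 0.06214861193023427 -26.050573111318982
```

{"op": "apply_moves", "data": {
  "deltas": [
    [[-0.15, 0.1, -0.1, 0, 0, 0], [-0.3, 0.15, -0.3, 0, 0, 0], [-0.405, 0.215, -0.5, 0, 0, 0], [-0.405, 0.215, -0.7, 0, 0, 0], [-0.405, 0.215, -0.85, 0, 0, 0]]
  ]
}}

```text
time: 14.8
tcp_pos: [0.3736, -0.2442, 0.0581]
eef_rot: [179.9, -0.1, 153.7]
ft_force: [0.4, -2.0, 0.7]
gripper_width: 1.002
finger_force: 0.0
```

{"op": "apply_moves", "data": {
  "deltas": [
    [[0, 0, -0.08, 0, 0, 0], [0, 0, -0.16, 0, 0, 0], [0, 0, -0.195, 0, 0, 0], [0, 0, -0.195, 0, 0, 0]]
  ]
}}

```text
time: 15.2
tcp_pos: [0.3742, -0.2455, 0.0204]
eef_rot: [179.9, -0.1, 153.7]
ft_force: [-1.0, 0.3, -0.4]
gripper_width: 0.999
finger_force: 0.0
```

{"op": "apply_moves", "data": {
  "deltas": [
    [[0, 0, 0, 0, 0, 0], [0, 0, 0, 0, 0, 0], [0, 0, 0, 0, 0, 0], [0, 0, 0, 0, 0, 0], [0, 0, 0, 0, 0, 0]]
  ],
  "fingers": -1,
  "newtons": 80
}}

```text
time: 15.7
tcp_pos: [0.3742, -0.2474, 0.0219]
eef_rot: [-180.0, 0.0, 153.6]
ft_force: [-6.5, 4.9, 14.9]
gripper_width: 0.152
finger_force: 70.7
```

{"op": "apply_moves", "data": {
  "deltas": [
    [[0, 0, 0, 0, 0, 0], [0, 0, 0, 0, 0, 0], [0, 0, 0, 0, 0, 0]]
  ]
}}

```text
time: 16.0
tcp_pos: [0.3744, -0.2475, 0.0219]
eef_rot: [-180.0, 0.1, 153.6]
ft_force: [-2.4, 0.3, 5.4]
gripper_width: 0.147
finger_force: 79.6
```

{"op": "apply_moves", "data": {
  "deltas": [
    [[0, 0, 0.1, 0, 0, 0], [0, 0, 0.3, 0, 0, 0], [0, 0, 0.5, 0, 0, 0], [0, 0, 0.6, 0, 0, 0], [0, 0, 0.6, 0, 0, 0]]
  ]
}}

```text
time: 16.5
tcp_pos: [0.3754, -0.2482, 0.1434]
eef_rot: [-179.9, 0.3, 153.6]
ft_force: [-0.3, -0.6, -5.8]
gripper_width: 0.147
finger_force: 79.0
```

{"op": "apply_moves", "data": {
  "deltas": [
    [[0.15, 0.02, 0, 0, 0, 0.08], [0.3, 0.04, 0, 0, 0, 0.16], [0.45, 0.07, 0, 0, 0, 0.24], [0.6, 0.09, 0, 0, 0, 0.265], [0.633, 0.096, 0, 0, 0, 0.265]]
  ]
}}

```text
time: 17.0
tcp_pos: [0.5016, -0.2262, 0.1378]
eef_rot: [179.9, -0.2, 169.6]
ft_force: [-0.5, -0.6, -5.9]
gripper_width: 0.151
finger_force: 79.0
```

{"op": "apply_moves", "data": {
  "deltas": [
    [[0.15, 0.02, 0, 0, 0, 0.08], [0.3, 0.04, 0, 0, 0, 0.16], [0.45, 0.07, 0, 0, 0, 0.24], [0.6, 0.09, 0, 0, 0, 0.265], [0.633, 0.096, 0, 0, 0, 0.265]]
  ]
}}

```text
time: 17.5
tcp_pos: [0.6279, -0.2073, 0.1376]
eef_rot: [179.9, -0.1, -174.5]
ft_force: [-0.4, -0.4, -5.6]
gripper_width: 0.15
finger_force: 79.2
```

{"op": "apply_moves", "data": {
  "deltas": [
    [[0, 0, -0.15, 0, 0, 0], [0, 0, -0.3, 0, 0, 0], [0, 0, -0.45, 0, 0, 0], [0, 0, -0.55, 0, 0, 0], [0, 0, -0.575, 0, 0, 0]]
  ]
}}

```text
time: 18.0
tcp_pos: [0.6222, -0.2069, 0.0248]
eef_rot: [179.6, -0.7, -174.6]
ft_force: [-17.1, 8.1, 29.1]
gripper_width: 0.151
finger_force: 87.6
```

{"op": "apply_moves", "data": {
  "deltas": [
    [[0, 0, 0, 0, 0, 0], [0, 0, -0.005, 0, 0, 0], [0, 0, -0.005, 0, 0, 0]]
  ]
}}

```text
time: 18.3
tcp_pos: [0.6232, -0.2073, 0.0249]
eef_rot: [179.7, -0.5, -174.6]
ft_force: [-7.3, 3.2, 8.5]
gripper_width: 0.144
finger_force: 84.7
```

{"op": "apply_moves", "data": {
  "deltas": [
    [[0, 0, 0, 0, 0, 0], [0, 0, 0, 0, 0, 0], [0, 0, 0, 0, 0, 0], [0, 0, 0, 0, 0, 0]]
  ],
  "fingers": 0
}}

```text
time: 18.7
tcp_pos: [0.6272, -0.2088, 0.025]
eef_rot: [-180.0, -0.0, -174.6]
ft_force: [0.4, -0.4, -0.3]
gripper_width: 0.502
finger_force: 0.0
```

{"op": "apply_moves", "data": {
  "deltas": [
    [[0, 0, 0.1, 0, 0, 0], [0, 0, 0.3, 0, 0, 0], [0, 0, 0.5, 0, 0, 0], [0, 0, 0.7, 0, 0, 0], [0, 0, 0.9, 0, 0, 0]]
  ]
}}

```text
time: 19.2
tcp_pos: [0.6271, -0.2086, 0.2068]
eef_rot: [-180.0, 0.0, -174.6]
ft_force: [0.8, 0.2, -0.2]
gripper_width: 0.501
finger_force: 0.0
```

{"op": "apply_moves", "data": {
  "deltas": [
    [[-0.1, 0.03, 0.03, 0, 0, -0.13], [-0.2, 0.06, 0.06, 0, 0, -0.26], [-0.3, 0.1, 0.06, 0, 0, -0.39], [-0.34, 0.125, 0.06, 0, 0, -0.5], [-0.34, 0.125, 0.06, 0, 0, -0.5]]
  ],
  "fingers": 1
}}

```text
time: 19.7
tcp_pos: [0.5583, -0.1831, 0.2173]
eef_rot: [180.0, -0.0, 155.4]
ft_force: [0.7, -0.3, -0.6]
gripper_width: 1.002
finger_force: 0.0
```

{"op": "apply_moves", "data": {
  "deltas": [
    [[-0.1, 0.03, 0.03, 0, 0, -0.13], [-0.2, 0.06, 0.06, 0, 0, -0.26], [-0.3, 0.1, 0.06, 0, 0, -0.39], [-0.34, 0.125, 0.06, 0, 0, -0.5], [-0.34, 0.125, 0.06, 0, 0, -0.5]]
  ]
}}

```text
time: 20.2
tcp_pos: [0.4909, -0.1584, 0.2293]
eef_rot: [180.0, 0.0, 125.5]
ft_force: [-0.6, -0.1, 0.3]
gripper_width: 1.0
finger_force: 0.0
```

Run:
```python
from cell import *
from h import *
g=get_image("wrist"); pickle.dump(g,open("j.pkl","wb"))
s=read_state();print(s["tcp_pos"],s["eef_rot"],s["time"])
m,c=blobs(g,(5,130,60),(19,255,255),200)
for k in c[:2]:
    a=cv2.approxPolyDP(cv2.convexHull(k),4,True)[:,0]; print(cv2.contourArea(k),a.tolist(),cast(g,a,.02)[:,:2].round(4).tolist())
cv2.imwrite("pics/j.png",g["pixels"])
```

```text
[ 0.49165614 -0.15882352  0.22950477] [1.79971690e+02 5.81491107e-02 1.25637610e+02] 20.25
1830.0 [[334, 60], [335, 101], [317, 119], [299, 100], [299, 61]] [[0.4362, -0.0526], [0.461, -0.0846], [0.4562, -0.111], [0.4291, -0.1062], [0.4072, -0.0744]]
```

View pics/j.png

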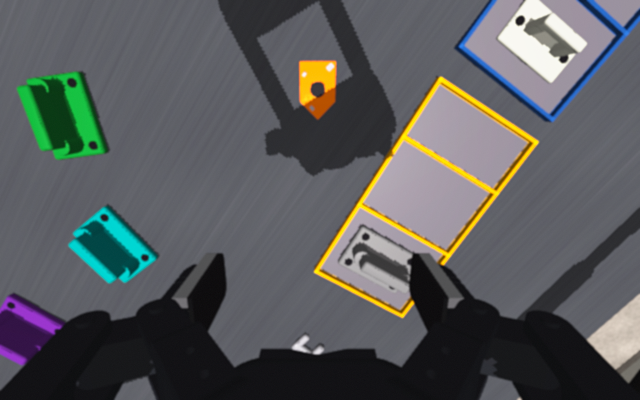

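The bracket is in the wide end bay at (380,258). The magnet's rear corners are at (299,61) and (334,60) and its tip at (317,119), square to the hand.

{"op": "apply_moves", "data": {
  "deltas": [
    [[-0.1, 0.15, -0.1, 0, 0, 0], [-0.2, 0.3, -0.3, 0, 0, 0], [-0.277, 0.379, -0.5, 0, 0, 0], [-0.277, 0.379, -0.7, 0, 0, 0], [-0.277, 0.379, -0.9, 0, 0, 0]]
  ]
}}

```text
time: 20.75
tcp_pos: [0.4367, -0.0826, 0.0482]
eef_rot: [179.9, 0.1, 125.7]
ft_force: [1.2, 0.5, 0.2]
gripper_width: 0.999
finger_force: 0.0
```

{"op": "apply_moves", "data": {
  "deltas": [
    [[0, 0, -0.08, 0, 0, 0], [0, 0, -0.16, 0, 0, 0], [0, 0, -0.215, 0, 0, 0], [0, 0, -0.215, 0, 0, 0]]
  ]
}}

```text
time: 21.15
tcp_pos: [0.4352, -0.0826, 0.0049]
eef_rot: [-179.9, -0.1, 125.5]
ft_force: [-0.1, 0.3, -0.6]
gripper_width: 0.997
finger_force: 0.0
```

{"op": "apply_moves", "data": {
  "deltas": [
    [[0, 0, 0, 0, 0, 0], [0, 0, 0, 0, 0, 0], [0, 0, 0, 0, 0, 0], [0, 0, 0, 0, 0, 0], [0, 0, 0, 0, 0, 0]]
  ],
  "fingers": -1,
  "newtons": 60
}}

```text
time: 21.65
tcp_pos: [0.4373, -0.0832, 0.0076]
eef_rot: [179.9, 0.1, 125.4]
ft_force: [0.3, 0.4, 5.6]
gripper_width: 0.425
finger_force: 61.3
```

{"op": "apply_moves", "data": {
  "deltas": [
    [[0, 0, 0, 0, 0, 0], [0, 0, 0, 0, 0, 0], [0, 0, 0, 0, 0, 0]]
  ]
}}

```text
time: 21.95
tcp_pos: [0.4373, -0.0832, 0.0076]
eef_rot: [179.9, 0.1, 125.4]
ft_force: [-0.1, -0.1, 6.2]
gripper_width: 0.426
finger_force: 61.4
```

{"op": "apply_moves", "data": {
  "deltas": [
    [[0, 0, 0.1, 0, 0, 0], [0, 0, 0.3, 0, 0, 0], [0, 0, 0.5, 0, 0, 0], [0, 0, 0.5, 0, 0, 0]]
  ]
}}

```text
time: 22.35
tcp_pos: [0.4401, -0.0843, 0.1115]
eef_rot: [179.6, 0.6, 125.4]
ft_force: [0.5, -0.8, -1.4]
gripper_width: 0.425
finger_force: 61.1
```

{"op": "apply_moves", "data": {
  "deltas": [
    [[0.15, -0.02, 0, 0, 0, 0.12], [0.3, -0.04, 0, 0, 0, 0.24], [0.4, -0.06, 0, 0, 0, 0.36], [0.44, -0.07, 0, 0, 0, 0.48], [0.44, -0.07, 0, 0, 0, 0.5]]
  ]
}}

```text
time: 22.85
tcp_pos: [0.5234, -0.0967, 0.1044]
eef_rot: [-180.0, -0.1, 155.5]
ft_force: [-1.0, -0.5, -3.1]
gripper_width: 0.425
finger_force: 61.0
```

{"op": "apply_moves", "data": {
  "deltas": [
    [[0.15, -0.02, 0, 0, 0, 0.12], [0.3, -0.04, 0, 0, 0, 0.24], [0.4, -0.06, 0, 0, 0, 0.36], [0.44, -0.07, 0, 0, 0, 0.48], [0.44, -0.07, 0, 0, 0, 0.5]]
  ]
}}

```text
time: 23.35
tcp_pos: [0.6111, -0.1107, 0.1047]
eef_rot: [180.0, -0.1, -174.6]
ft_force: [-0.0, 0.1, -3.0]
gripper_width: 0.429
finger_force: 61.0
```

{"op": "apply_moves", "data": {
  "deltas": [
    [[0, 0, -0.15, 0, 0, 0], [0, 0, -0.3, 0, 0, 0], [0, 0, -0.4, 0, 0, 0], [0, 0, -0.45, 0, 0, 0], [0, 0, -0.46, 0, 0, 0]]
  ]
}}

```text
time: 23.85
tcp_pos: [0.6096, -0.1102, 0.0126]
eef_rot: [179.9, -0.2, -174.7]
ft_force: [0.1, 0.5, -2.3]
gripper_width: 0.425
finger_force: 61.0
```

{"op": "apply_moves", "data": {
  "deltas": [
    [[0, 0, 0, 0, 0, 0], [0, 0, -0.01, 0, 0, 0], [0, 0, -0.01, 0, 0, 0]]
  ]
}}

```text
time: 24.15
tcp_pos: [0.6126, -0.111, 0.0134]
eef_rot: [-180.0, 0.1, -174.6]
ft_force: [-1.3, 0.5, -2.1]
gripper_width: 0.427
finger_force: 61.0
```

{"op": "apply_moves", "data": {
  "deltas": [
    [[0, 0, -0.005, 0, 0, 0], [0, 0, -0.01, 0, 0, 0], [0, 0, -0.01, 0, 0, 0]]
  ]
}}

```text
time: 24.45
tcp_pos: [0.6124, -0.111, 0.0116]
eef_rot: [-180.0, 0.0, -174.6]
ft_force: [-2.9, 0.1, 4.8]
gripper_width: 0.425
finger_force: 61.8
```

{"op": "apply_moves", "data": {
  "deltas": [
    [[0, 0, 0, 0, 0, 0], [0, 0, 0, 0, 0, 0], [0, 0, 0, 0, 0, 0]]
  ],
  "fingers": 0.1
}}

```text
time: 24.75
tcp_pos: [0.612, -0.1109, 0.0103]
eef_rot: [-180.0, 0.0, -174.6]
ft_force: [0.2, 0.6, 0.1]
gripper_width: 0.55
finger_force: 0.0
```

{"op": "apply_moves", "data": {
  "deltas": [
    [[0, 0, 0.1, 0, 0, 0], [0, 0, 0.3, 0, 0, 0], [0, 0, 0.5, 0, 0, 0], [0, 0, 0.7, 0, 0, 0], [0, 0, 0.9, 0, 0, 0]]
  ]
}}

```text
time: 25.25
tcp_pos: [0.6116, -0.1107, 0.1917]
eef_rot: [-180.0, 0.0, -174.6]
ft_force: [-0.5, -0.6, -1.0]
gripper_width: 0.552
finger_force: 0.0
```

{"op": "apply_moves", "data": {
  "deltas": [
    [[-0.1, 0.15, 0, 0, 0, 0.1], [-0.25, 0.35, 0, 0, 0, 0.2], [-0.4, 0.55, 0, 0, 0, 0.3], [-0.55, 0.75, 0, 0, 0, 0.4], [-0.63, 0.86, 0, 0, 0, 0.45]]
  ],
  "fingers": 1
}}

```text
time: 25.75
tcp_pos: [0.483, 0.0636, 0.1897]
eef_rot: [179.9, -0.0, -147.3]
ft_force: [-0.4, -0.2, -0.1]
gripper_width: 1.0
finger_force: 0.0
```

{"op": "apply_moves", "data": {
  "deltas": [
    [[-0.1, 0.15, 0, 0, 0, 0.1], [-0.25, 0.35, 0, 0, 0, 0.2], [-0.4, 0.55, 0, 0, 0, 0.3], [-0.55, 0.75, 0, 0, 0, 0.4], [-0.63, 0.86, 0, 0, 0, 0.45]]
  ]
}}

```text
time: 26.25
tcp_pos: [0.3574, 0.2352, 0.1902]
eef_rot: [180.0, 0.0, -120.3]
ft_force: [0.3, 1.0, 0.2]
gripper_width: 1.003
finger_force: 0.0
```

{"op": "apply_moves", "data": {
  "deltas": [
    [[0, 0, 0, 0, 0, 0], [0, 0, 0, 0, 0, 0]]
  ]
}}

```text
time: 26.45
tcp_pos: [0.3597, 0.2334, 0.1904]
eef_rot: [-179.9, 0.0, -120.5]
ft_force: [0.6, 0.1, 0.1]
gripper_width: 1.003
finger_force: 0.0
```

Run:
```python
from cell import *
from h import *
g=get_image("wrist"); pickle.dump(g,open("k.pkl","wb"))
s=read_state();print(s["tcp_pos"],s["eef_rot"],s["time"],s["joint_pos"])
print(proj(g,[[.3595,.234,.024],[.3666,.2461,.012]]))
for lo,hi in [((0,0,190),(179,60,255)),((15,130,80),(35,255,255))]:
    m,c=blobs(g,lo,hi,150)
    for k in c[:3]:
        r=cv2.minAreaRect(k); X=cast(g,[r[0]],.024)[0]; print(cv2.contourArea(k),np.round(r[0]),np.round(r[1]),r[2],X.round(4))
```

```text
[0.36023968 0.23295818 0.19038849] [-1.79949172e+02  6.19650694e-03 -1.20611128e+02] 26.5 [ 2.35258590e+01 -1.02386549e+01  1.20048879e+02 -3.99336779e-02
  7.01549806e+01 -1.25849465e+02]
[[317.97801718 181.45319885]
 [317.9759335  191.69943804]]
4225.5 [171.  92.] [75. 72.] 90.0 [0.4344 0.0908 0.024 ]
2906.5 [ 47. 181.] [54. 86.] 53.13010025024414 [0.5959 0.0943 0.024 ]
470.0 [120. 236.] [13. 40.] 56.3099365234375 [0.5713 0.178  0.024 ]
1100.0 [20. 65.] [41. 86.] 0.0 [0.5377 0.0022 0.024 ]
356.0 [318. 220.] [26. 15.] 90.0 [0.381  0.2695 0.024 ]
281.5 [495. 392.] [15. 32.] 90.0 [0.3053 0.5819 0.024 ]
```

{"op": "apply_moves", "data": {
  "deltas": [
    [[0, 0, -0.2, 0, 0, 0], [0, 0, -0.4, 0, 0, 0], [0, 0, -0.6, 0, 0, 0], [0, 0, -0.8, 0, 0, 0], [0, 0, -0.85, 0, 0, 0]]
  ]
}}

```text
time: 27.0
tcp_pos: [0.3568, 0.2303, 0.0162]
eef_rot: [179.7, -0.4, -120.8]
ft_force: [-0.5, 0.2, 0.5]
gripper_width: 0.997
finger_force: 0.0
```

{"op": "apply_moves", "data": {
  "deltas": [
    [[0, 0, -0.06, 0, 0, 0], [0, 0, -0.065, 0, 0, 0], [0, 0, -0.065, 0, 0, 0]]
  ]
}}

```text
time: 27.3
tcp_pos: [0.3614, 0.2336, 0.0085]
eef_rot: [-179.9, 0.1, -120.6]
ft_force: [-0.7, 0.3, -0.6]
gripper_width: 0.998
finger_force: 0.0
```

{"op": "apply_moves", "data": {
  "deltas": [
    [[0, 0, 0, 0, 0, 0], [0, 0, 0, 0, 0, 0], [0, 0, 0, 0, 0, 0], [0, 0, 0, 0, 0, 0], [0, 0, 0, 0, 0, 0]]
  ],
  "fingers": -1,
  "newtons": 80
}}

```text
time: 27.8
tcp_pos: [0.3602, 0.2336, 0.0081]
eef_rot: [-180.0, 0.0, -120.6]
ft_force: [-0.7, -0.0, 7.0]
gripper_width: 0.257
finger_force: 80.1
```

{"op": "apply_moves", "data": {
  "deltas": [
    [[0, 0, 0, 0, 0, 0], [0, 0, 0, 0, 0, 0], [0, 0, 0, 0, 0, 0]]
  ]
}}

```text
time: 28.1
tcp_pos: [0.3602, 0.2336, 0.0081]
eef_rot: [-180.0, 0.0, -120.6]
ft_force: [-1.8, -0.3, 5.5]
gripper_width: 0.259
finger_force: 80.1
```

{"op": "apply_moves", "data": {
  "deltas": [
    [[0, 0, 0.1, 0, 0, 0], [0, 0, 0.3, 0, 0, 0], [0, 0, 0.5, 0, 0, 0], [0, 0, 0.6, 0, 0, 0], [0, 0, 0.6, 0, 0, 0]]
  ]
}}

```text
time: 28.6
tcp_pos: [0.3621, 0.2343, 0.1302]
eef_rot: [-179.8, 0.3, -120.6]
ft_force: [0.3, 0.9, -3.7]
gripper_width: 0.259
finger_force: 79.3
```

{"op": "apply_moves", "data": {
  "deltas": [
    [[0.1, -0.11, 0, 0, 0, -0.1], [0.25, -0.28, 0, 0, 0, -0.2], [0.4, -0.45, 0, 0, 0, -0.3], [0.55, -0.61, 0, 0, 0, -0.4], [0.59, -0.658, 0, 0, 0, -0.45]]
  ]
}}

```text
time: 29.1
tcp_pos: [0.4792, 0.0984, 0.1252]
eef_rot: [-180.0, -0.1, -148.0]
ft_force: [0.0, 0.6, -3.8]
gripper_width: 0.254
finger_force: 79.6
```

{"op": "apply_moves", "data": {
  "deltas": [
    [[0.1, -0.11, 0, 0, 0, -0.1], [0.25, -0.28, 0, 0, 0, -0.2], [0.4, -0.45, 0, 0, 0, -0.3], [0.55, -0.61, 0, 0, 0, -0.4], [0.59, -0.658, 0, 0, 0, -0.45]]
  ]
}}

```text
time: 29.6
tcp_pos: [0.5972, -0.0335, 0.1244]
eef_rot: [-179.9, -0.1, -174.9]
ft_force: [-0.3, -0.6, -3.1]
gripper_width: 0.258
finger_force: 79.7
```

{"op": "apply_moves", "data": {
  "deltas": [
    [[0, 0, 0, 0, 0, 0], [0, 0, -0.15, 0, 0, 0], [0, 0, -0.3, 0, 0, 0], [0, 0, -0.4, 0, 0, 0], [0, 0, -0.4, 0, 0, 0]]
  ]
}}

```text
time: 30.1
tcp_pos: [0.5891, -0.0278, 0.0411]
eef_rot: [179.8, -0.7, -174.5]
ft_force: [-0.1, 0.6, -3.8]
gripper_width: 0.257
finger_force: 79.6
```

Run:
```python
from cell import *
from h import *
g=get_image("wrist"); cv2.imwrite("pics/l.png",g["pixels"])
s=read_state();print(s["tcp_pos"],s["eef_rot"],s["time"],s["ft_force"],s["gripper_width"])
```

```text
[ 0.59139146 -0.0282986   0.04349738] [ 179.85072378   -0.49125694 -174.49720198] 30.15 [ 0.78797925  0.83971876 -3.10884392] 0.2561559951220064
```

View pics/l.png

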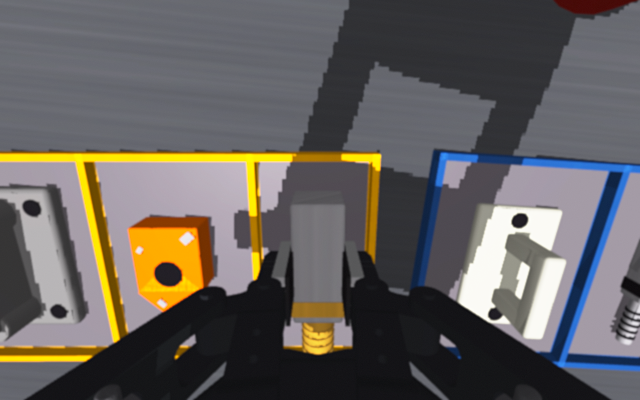

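The stout mandrel is held over the narrow bay, its shank centred at (318,245) between the rib at (255,160) and the rim at (378,160). The magnet and bracket lie inside their bays.

{"op": "apply_moves", "data": {
  "deltas": [
    [[0, 0, -0.06, 0, 0, 0], [0, 0, -0.12, 0, 0, 0], [0, 0, -0.16, 0, 0, 0], [0, 0, -0.165, 0, 0, 0], [0, 0, -0.17, 0, 0, 0]]
  ]
}}

```text
time: 30.65
tcp_pos: [0.5957, -0.03, 0.0131]
eef_rot: [180.0, -0.0, -174.6]
ft_force: [-0.5, -0.8, -3.0]
gripper_width: 0.258
finger_force: 79.8
```

{"op": "apply_moves", "data": {
  "deltas": [
    [[0, 0, 0, 0, 0, 0], [0, 0, -0.005, 0, 0, 0], [0, 0, -0.005, 0, 0, 0]]
  ]
}}

```text
time: 30.95
tcp_pos: [0.5961, -0.0301, 0.0127]
eef_rot: [-180.0, 0.0, -174.6]
ft_force: [-0.8, -0.5, -2.9]
gripper_width: 0.26
finger_force: 79.8
```

{"op": "apply_moves", "data": {
  "deltas": [
    [[0, 0, -0.005, 0, 0, 0], [0, 0, -0.005, 0, 0, 0]]
  ]
}}

```text
time: 31.15
tcp_pos: [0.5963, -0.0301, 0.0122]
eef_rot: [-180.0, 0.0, -174.6]
ft_force: [-1.1, 0.5, 2.0]
gripper_width: 0.258
finger_force: 80.3
```

{"op": "apply_moves", "data": {
  "deltas": [
    [[0, 0, 0, 0, 0, 0], [0, 0, 0, 0, 0, 0], [0, 0, 0, 0, 0, 0]]
  ],
  "fingers": -0.26
}}

```text
time: 31.45
tcp_pos: [0.5963, -0.0301, 0.0117]
eef_rot: [-180.0, 0.1, -174.6]
ft_force: [0.9, -0.2, -0.4]
gripper_width: 0.369
finger_force: 0.0
```

{"op": "apply_moves", "data": {
  "deltas": [
    [[0, 0, 0.1, 0, 0, 0], [0, 0, 0.3, 0, 0, 0], [0, 0, 0.5, 0, 0, 0], [0, 0, 0.7, 0, 0, 0], [0, 0, 0.9, 0, 0, 0]]
  ]
}}

```text
time: 31.95
tcp_pos: [0.5957, -0.03, 0.193]
eef_rot: [-180.0, 0.0, -174.6]
ft_force: [0.7, -0.1, 0.1]
gripper_width: 0.369
finger_force: 0.0
```

{"op": "apply_moves", "data": {
  "deltas": [
    [[0.15, 0, 0.1, 0, 0, 0], [0.3, 0, 0.2, 0, 0, 0], [0.4, 0, 0.3, 0, 0, 0], [0.4, 0, 0.4, 0, 0, 0], [0.4, 0, 0.4, 0, 0, 0]]
  ]
}}

```text
time: 32.45
tcp_pos: [0.6784, -0.0303, 0.2754]
eef_rot: [-179.9, 0.4, -174.6]
ft_force: [1.0, 0.4, 0.2]
gripper_width: 0.373
finger_force: 0.0
```

Run:
```python
from cell import *
from h import *
g=get_image("wrist"); pickle.dump(g,open("m.pkl","wb")); sc=get_image("scene")
s=read_state();print(s["tcp_pos"],s["time"])
o=np.zeros((590,640,3),np.uint8); o[:400]=g["pixels"]; o[400:590]=cv2.resize(sc["pixels"][155:250,260:580],None,fx=2,fy=2)
cv2.imwrite("pics/m.png",o)
```

```text
[ 0.67578499 -0.02997072  0.27124368] 32.55
```

View pics/m.png

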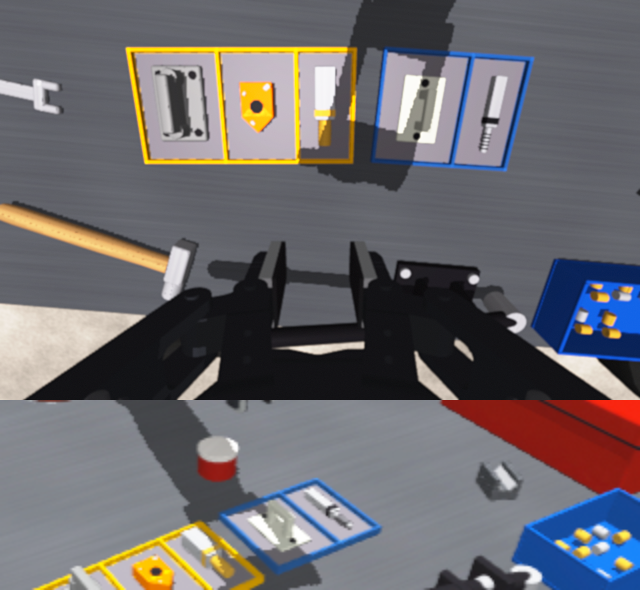

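All five parts lie flat and inside their bays: bracket (180,102), magnet (257,105), stout mandrel (325,105), striker (422,108) and slim mandrel (492,112). The tin and V-block have not moved, and the robot is clear.

```bash
python3 -c "
from cell import *
print(close_job())"
```

```text
the job is handed in; nothing more can be done
None
```

Both kits are made up and the job is handed in: all five parts lie flat in their bays, checked in the last pictures, the tin and V-block are untouched, and it took about 33 s of the 128 s allowed.

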